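# Put the colour filters back on their pedestals

## Robot

A 6-joint arm with a two-finger parallel gripper is mounted at the origin on the work surface. World frame = base frame: x ahead of the robot, y to its left, z up, the work surface at z = 0. Lengths are in m, angles in rad, forces in N, time in s.
With the tool pointing down it reaches from about 0.35 to 0.775 m from the base axis. Payload 7.3 kg.
Tool frame: the origin (TCP) lies between the finger pads; the fingertips stand 14 mm ahead of it and the grasp point (between the pads) lies 5 mm behind it; z points along the fingers, y is the direction in which the jaws open and shut (so a half turn about z gives the same grasp; the last joint's range is limited). The gripper opens to 92 mm and grips with 3 to 60 N. Pads are 19 mm wide; open, the fingers measure 130 mm over their backs; the gripper's body (75 mm by 190 mm) begins 47 mm behind the grasp point.
Start: joints at [1.071, 0.342, 1.524, -0, 1.275, -0.146], TCP at [0.182, 0.493, 0.241] pointing down, gripper open.
Joint ranges: [-2.53, 2.53], [-0.77, 2.02], [0.04, 2.7], [-1, 4.14], [0.28, 2.66], [-3.11, 3.11]. Speed limits (rad/s): [2.57, 2.57, 3.14, 3.14, 3.14, 3.14].

## Interface

Orientations are given as [roll, pitch, yaw] about the fixed x, y, z axes, in that order (R = Rz(yaw) Ry(pitch) Rx(roll)).
In Python, from cell import robot gives the robot as it stands.
- The arm moves only by the shell command python3 -m creep 'ROWS' [FORCE]. ROWS is JSON, a list that holds one entry, the list of rows, each a list of 7 numbers: the shift along the tool's x, y, z in cm, then the turn, a rotation vector about the tool's x, y, z in degrees, then the gripper command: -1 is shut, 1 is fully open, values between are in proportion. In form: [[[tx, ty, tz, wx, wy, wz, gripper], ...]]. A call has 1 to 8 rows; each row is the pose to reach, as a shift and turn from the pose measured when the call began, along the tool's axes at that moment; what a row does not reach only later rows make up. A row lasts 1/10 s, in which the tool goes at most 50 mm and 8.59 degrees, less where a joint would pass 70% of its speed; a pose out of reach is approached as far as the arm can. A call with a gripper value outside its range is refused whole. The fingers move at their own pace and stop on an object; FORCE is the grip in N (left out, the last holds). Time passes only in rows, so rows that repeat a pose let the fingers close. It gives the time, the measured TCP pose, the force and the opening at its end, in the units of the state.
- robot.observe(): the state, without advancing time (a new reading comes with each control period).
- robot.read_camera(name): name is "scene" or "top" or "wrist"; returns the picture (400x640x3 uint8, red, green, blue); there is no depth.
- robot.camera_params(name): a dict with "camera_matrix" (3x3 intrinsics, pixels), "R" (3x3) and "t" (3): a world point X has camera coordinates R X + t. Camera axes: x right, y down, z forward; pixel columns grow to the right and rows downward; lengths in m; the calibration is good to about 2 mm. A picture is of the moment at which its call begins: read the wrist's pose just before it. camera_params takes no time and is no camera call; for the wrist camera it gives the pose at the moment of the call.
- robot.hand_in(): hands the job in, once; it reports no verdict.
Trained networks look in the newest picture that a camera, given by its name, has taken for a name from the list of things; names that differ only in an ending like _2 or _b are one class to them, and where a whole thing is asked for, a point or a joint stands for the part that bears it (a point fixed in the world has none). Each returns a list of dicts, best first, with "score" (0 to 1); they miss things now and then, are a little off and sometimes report something else, mostly with a low value. They report only what shows in the picture. A call takes as long as a camera call. They do not tell look-alikes from the thing itself.
- robot.look_for(camera, label): "centre" ([x, y, z] in m, in the coordinates of the camera as it stood for that picture, good to about 4 mm: the middle of the surface that is visible of it).
- robot.masks_of(camera, label): "mask" (400x640 bool, what is visible of it).
The state is a dict: "time": time; "qpos": joint angles; "qvel": joint speeds; "joint_efforts": joint torques, N m; "tool_pos": TCP position; "tool_rot": TCP orientation; "contact_force": force on the tool from outside, world axes, zero at the start; "torque": the same for the moment, N m; "opening": finger opening in m.
Only numpy, scipy, OpenCV 4.12 (cv2) and the standard library are available. Lean on these libraries where they do the work, as an engineer would, in place of code of your own. Each camera call takes 0.05 s, during which the arm holds its last target.

## Task

Put each of the four glass colour filters upright on the pedestal whose ring has the same colour, centred in the ring and let go. Set the filters down, do not drop them or knock them over, and leave the two empty black holders where they stand.

Things in the scene. Friction and masses are not known exactly. Their poses are not given: they have to be found in the camera images.
- red_filter_center (a point): loose red filter: an upright round black holder, 40 mm in diameter, 50 mm tall, about 90 g, with a red glass disc (33 mm) inside a thin silver ring on its top face and a red band round its side near the top. This point is at its centre, half-way up (25 mm above its underside); z is its axis, up. It stands on the table, no less than about 100 mm from the next listed thing, centre to centre; small loose metal parts under 20 mm high lie in between.
- yellow_filter_center (a point): loose yellow filter: an upright round black holder, 40 mm in diameter, 50 mm tall, about 90 g, with a yellow glass disc (33 mm) inside a thin silver ring on its top face and a yellow band round its side near the top. This point is at its centre, half-way up (25 mm above its underside); z is its axis, up. It stands on the table, no less than about 100 mm from the next listed thing, centre to centre; small loose metal parts under 20 mm high lie in between.
- green_filter_center (a point): loose green filter: an upright round black holder, 40 mm in diameter, 50 mm tall, about 90 g, with a green glass disc (33 mm) inside a thin silver ring on its top face and a green band round its side near the top. This point is at its centre, half-way up (25 mm above its underside); z is its axis, up. It stands on the table, no less than about 100 mm from the next listed thing, centre to centre; small loose metal parts under 20 mm high lie in between.
- blue_filter_center (a point): loose blue filter: an upright round black holder, 40 mm in diameter, 50 mm tall, about 90 g, with a blue glass disc (33 mm) inside a thin silver ring on its top face and a blue band round its side near the top. This point is at its centre, half-way up (25 mm above its underside); z is its axis, up. It stands on the table, no less than about 100 mm from the next listed thing, centre to centre; small loose metal parts under 20 mm high lie in between.
- red_pedestal_top (a point): red pedestal: a low flat-topped aluminium disc fixed to the table, 76 mm in diameter, 20 mm high, with a flat red ring (48 mm inside, 67 mm outside diameter) on its flat top; there is no rim or recess. This point is the centre of the top face, 20 mm above the table; z is up.
- yellow_pedestal_top (a point): yellow pedestal: a low flat-topped aluminium disc fixed to the table, 76 mm in diameter, 20 mm high, with a flat yellow ring (48 mm inside, 67 mm outside diameter) on its flat top; there is no rim or recess. This point is the centre of the top face, 20 mm above the table; z is up.
- green_pedestal_top (a point): green pedestal: a low flat-topped aluminium disc fixed to the table, 76 mm in diameter, 20 mm high, with a flat green ring (48 mm inside, 67 mm outside diameter) on its flat top; there is no rim or recess. This point is the centre of the top face, 20 mm above the table; z is up.
- blue_pedestal_top (a point): blue pedestal: a low flat-topped aluminium disc fixed to the table, 76 mm in diameter, 20 mm high, with a flat blue ring (48 mm inside, 67 mm outside diameter) on its flat top; there is no rim or recess. This point is the centre of the top face, 20 mm above the table; z is up.
- empty_holder_a_center (a point): loose empty holder, to be left alone: a plain black upright tube, 40 mm outside and 29 mm inside diameter, 50 mm tall, no glass and no colour, the table shows through its bore. This point is at its centre, 25 mm above its underside.
- empty_holder_b_center (a point): loose empty holder, to be left alone: a plain black upright tube, 40 mm outside and 29 mm inside diameter, 50 mm tall, no glass and no colour, the table shows through its bore. This point is at its centre, 25 mm above its underside.
There are look-alikes about, which are no part of the job. What is shaped like the part that bears green_filter_center but orange is not meant.

How it is judged:
At the end, for the whole second after the job is handed in: Each filter stands upright (within 0.15 rad) on the flat top of the pedestal of its own colour, its axis within 12 mm of the pedestal's centre, released and at rest; both empty holders are within 15 mm of where they stood at the start (horizontal distance between red_filter_center and red_pedestal_top below 0.012 m and z of red_filter_center in the frame of red_pedestal_top between 0.02 and 0.03 m and angle between each of red_filter_center, yellow_filter_center, green_filter_center, blue_filter_center's own z axis and vertical below 0.15 rad and linear speed of each of red_filter, yellow_filter, green_filter, blue_filter below 0.02 m/s and contact force between each of red_filter, yellow_filter, green_filter, blue_filter and the fingers below 0.05 N and horizontal distance between yellow_filter_center and yellow_pedestal_top below 0.012 m and z of yellow_filter_center in the frame of yellow_pedestal_top between 0.02 and 0.03 m and horizontal distance between green_filter_center and green_pedestal_top below 0.012 m and z of green_filter_center in the frame of green_pedestal_top between 0.02 and 0.03 m and horizontal distance between blue_filter_center and blue_pedestal_top below 0.012 m and z of blue_filter_center in the frame of blue_pedestal_top between 0.02 and 0.03 m and distance of each of empty_holder_a_center, empty_holder_b_center from where it was at the start of the episode below 0.015 m); the robot touches nothing.
It fails at once if a filter is knocked over (its axis more than 70 degrees from vertical) (angle between any of red_filter_center, yellow_filter_center, green_filter_center, blue_filter_center's own z axis and vertical above 1.22 rad).
It fails at once if a filter is dropped (moves free of the fingers faster than 0.8 m/s, a fall of over 30 mm) ((contact force between red_filter and the fingers below 0.05 N and linear speed of red_filter above 0.8 m/s) or (contact force between yellow_filter and the fingers below 0.05 N and linear speed of yellow_filter above 0.8 m/s) or (contact force between green_filter and the fingers below 0.05 N and linear speed of green_filter above 0.8 m/s) or (contact force between blue_filter and the fingers below 0.05 N and linear speed of blue_filter above 0.8 m/s)).
It fails at once if an empty holder is moved by more than 15 mm (distance of any of empty_holder_a_center, empty_holder_b_center from where it was at the start of the episode above 0.015 m).
It also fails if it takes over 120 s, if anything falls off the work surface, if the arm or the gripper's body presses on something with over 40 N, if the wrist force passes 120 N, or if a joint passes its speed limit or range.

## Working session

There is one attempt and no reset: what is moved stays moved. The work goes in short steps, Python scripts to look and compute and a shell command to move; the robot and the scene stay as the last step left them, time stands still between calls to the robot, and variables do not carry over. Pictures are saved under pics/ and viewed, and the job is handed in when it is done.

```bash
ls; mkdir -p pics; python3 - <<'E'
from cell import robot
import cv2, numpy as np
s=robot.observe()
print({k:np.round(v,3).tolist() for k,v in s.items()})
for n in ("top","scene"):
    im=robot.read_camera(n); cv2.imwrite(f"pics/{n}0.png",im[:,:,::-1])
    p=robot.camera_params(n); print(n,{k:np.round(v,3).tolist() for k,v in p.items()})
E
```

```text
pics
{'time': 0.0, 'qpos': [1.071, 0.343, 1.525, -0.0, 1.275, -0.146], 'qvel': [0.0, 0.0, 0.001, -0.001, 0.0, 0.0], 'joint_efforts': [0.0, -43.124, -24.422, 0.072, 0.056, -0.0], 'tool_pos': [0.182, 0.492, 0.24], 'tool_rot': [-3.14, -0.0, 2.788], 'contact_force': [-0.384, -0.22, 1.029], 'torque': [0.063, -0.008, -0.021], 'opening': 0.092}
top {'camera_matrix': [[399.096, 0.0, 321.11], [0.0, 399.096, 192.976], [0.0, 0.0, 1.0]], 'R': [[0.025, -0.999, 0.026], [-0.996, -0.027, -0.084], [0.085, -0.024, -0.996]], 't': [0.006, 0.534, 1.194]}
scene {'camera_matrix': [[429.509, 0.0, 314.177], [0.0, 429.509, 198.369], [0.0, 0.0, 1.0]], 'R': [[-0.234, 0.972, 0.003], [0.812, 0.197, -0.55], [-0.535, -0.126, -0.835]], 't': [0.09, -0.389, 1.411]}
```

View pics/top0.png

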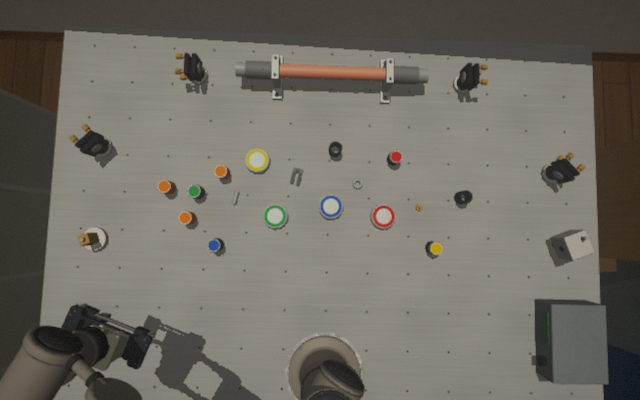

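View pics/scene0.png

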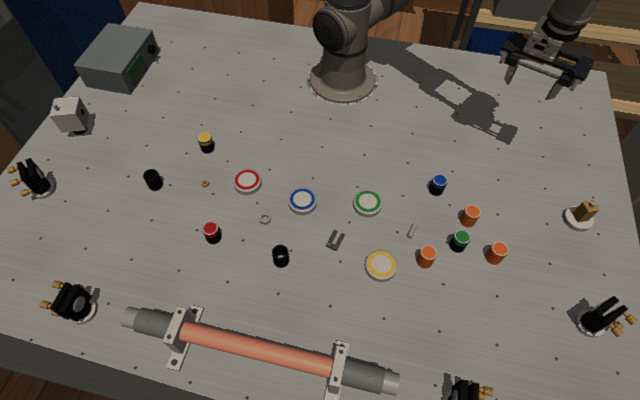

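The top view shows the filters at about red (396,157), yellow (435,249), green (195,191) and blue (214,245). Three orange look-alikes surround green. The pedestals are yellow (257,160), green (275,216), blue (331,207) and red (383,216), and the empty holders are at (335,150) and (463,198).

```bash
cat > h.py <<'E'
from cell import robot
import numpy as np, cv2
from scipy.spatial.transform import Rotation as Ro
def ray(P,uv,z):
    K,R,t=map(np.array,(P["camera_matrix"],P["R"],P["t"]))
    d=R.T@np.linalg.solve(K,[uv[0],uv[1],1.]); c=-R.T@t
    return c+d*(z-c[2])/d[2]
def proj(P,X):
    K,R,t=map(np.array,(P["camera_matrix"],P["R"],P["t"]))
    q=K@(R@np.array(X)+t); return q[:2]/q[2]
def colourmask(im,c):
    h=cv2.cvtColor(im,cv2.COLOR_RGB2HSV); H,S,V=[h[...,i].astype(int) for i in range(3)]
    r={"red":(H<4)|(H>172),"yellow":(H>18)&(H<34),"green":(H>50)&(H<85),"blue":(H>100)&(H<130)}[c]
    return r&(S>130)&(V>50)
def step(tgt,yaw):
    """shift in tool axes cm, turn about tool z deg from current pose to target TCP, pointing down"""
    s=robot.observe(); R=Ro.from_euler("xyz",s["tool_rot"])
    d=R.inv().apply(np.array(tgt)-s["tool_pos"])*100
    w=(R.inv()*Ro.from_euler("xyz",[np.pi,0,yaw])).as_rotvec(degrees=True)
    return np.round(d,2),np.round(w,2)
E
python3 - <<'E'
from h import *
for cam in("top","scene"):
    im=robot.read_camera(cam);P=robot.camera_params(cam)
    for c in("red","yellow","green","blue"):
        for k,z in(("filter_center",.05),("pedestal_top",.02)):
            for r in robot.look_for(cam,f"{c}_{k}")[:3]:
                R,t=np.array(P["R"]),np.array(P["t"]); X=R.T@(np.array(r["centre"])-t)
                print(cam,c,k,round(r["score"],2),np.round(X,3),np.round(proj(P,X)),end=" ")
                uv=proj(P,X)
                m=colourmask(im,c); yy,xx=np.nonzero(m); s=np.hypot(xx-uv[0],yy-uv[1])<(10 if z>.03 else 18)
                if s.sum()>5:
                    # centre via min enclosing circle/ellipse of hull
                    pts=np.c_[xx[s],yy[s]].astype(np.float32)
                    (c0,_,_)=cv2.fitEllipse(cv2.convexHull(pts)); print(s.sum(),np.round(c0,1),np.round(ray(P,c0,z),4),end="")
                print()
    for r in robot.look_for(cam,"empty_holder_a_center"):
        X=R.T@(np.array(r["centre"])-t); print(cam,"holder",round(r["score"],2),np.round(X,3),np.round(proj(P,X)))
print(robot.observe()["time"])
E
```

```text
top red filter_center 0.49 [ 0.643 -0.201  0.05 ] [396. 158.] 79 [395.8 156.2] [ 0.6489 -0.2016  0.05  ]
top red pedestal_top 0.8 [ 0.468 -0.173  0.022] [384. 216.] 130 [383.4 215.9] [ 0.4691 -0.1714  0.02  ]
top red pedestal_top 0.63 [ 0.497 -0.011  0.022] [331. 205.] 
top yellow filter_center 0.57 [ 0.38  -0.317  0.05 ] [434. 247.] 89 [435.1 248.4] [ 0.3757 -0.3213  0.05  ]
top yellow pedestal_top 0.82 [0.632 0.219 0.022] [257. 159.] 132 [256.4 159.7] [0.6309 0.2209 0.02  ]
top yellow pedestal_top 0.24 [ 0.38  -0.319  0.052] [434. 247.] 89 [435.1 248.4] [ 0.3743 -0.3306  0.02  ]
top green filter_center 0.74 [0.589 0.317 0.052] [222. 171.] 
top green filter_center 0.61 [0.447 0.412 0.051] [187. 218.] 
top green filter_center 0.53 [0.527 0.39  0.052] [196. 191.] 67 [193.4 190.7] [0.5279 0.3987 0.05  ]
top green pedestal_top 0.94 [0.461 0.16  0.02 ] [274. 216.] 63 [274.6 215.6] [0.4615 0.1597 0.02  ]
top blue filter_center 0.59 [0.373 0.328 0.051] [215. 244.] 72 [213.2 244.8] [0.3706 0.3329 0.05  ]
top blue pedestal_top 0.86 [ 0.498 -0.011  0.019] [331. 205.] 96 [330.5 205.9] [ 0.4951
[... 592 characters left out ...]
0.9 263.7] [0.6308 0.2231 0.02  ]
scene green filter_center 0.9 [0.603 0.324 0.053] [427. 256.] 
scene green filter_center 0.77 [0.551 0.483 0.049] [497. 252.] 
scene green filter_center 0.76 [0.539 0.393 0.045] [458. 241.] 92 [461.2 238.4] [0.5344 0.399  0.05  ]
scene green pedestal_top 0.84 [0.47  0.163 0.02 ] [367. 204.] 102 [367.4 200.8] [0.4609 0.1615 0.02  ]
scene green pedestal_top 0.51 [ 0.656 -0.197  0.05 ] [209. 230.] 
scene blue filter_center 0.78 [0.382 0.335 0.046] [439. 184.] 101 [438.9 181.5] [0.3771 0.3336 0.05  ]
scene blue pedestal_top 0.82 [ 0.504 -0.002  0.02 ] [303. 202.] 134 [301.9 198.6] [ 0.4948 -0.0073  0.02  ]
scene holder 0.56 [ 0.541 -0.406  0.034] [152. 180.]
1.1
```

```bash
python3 - <<'E'
from h import *
print(step([.374,.333,.2],2.164))
s=robot.observe();P=robot.camera_params("wrist")
R,t=np.array(P["R"]),np.array(P["t"]); Rt=Ro.from_euler("xyz",s["tool_rot"])
print("cam in tool",Rt.inv().apply(-R.T@t-s["tool_pos"]), "axis",Rt.inv().apply(R[2]))
E
```

```text
(array([-23.55,  -8.31,   4.07]), array([ 0.  ,  0.  , 35.74]))
cam in tool [ 0.0824562   0.00052784 -0.14413479] axis [-3.04429099e-01 -2.96866335e-04  9.52534952e-01]
```

```bash
python3 -m creep '[[[-4,-1.4,0.7,0,0,7,0.4],[-8,-2.8,1.4,0,0,14,0.4],[-12,-4.2,2.1,0,0,21,0.4],[-16,-5.6,2.8,0,0,28,0.4],[-20,-7,3.5,0,0,35.7,0.4],[-23.5,-8.3,4.1,0,0,35.7,0.4],[-23.5,-8.3,4.1,0,0,35.7,0.4],[-23.5,-8.3,4.1,0,0,35.7,0.4]]]' 15
python3 - <<'E'
from h import *
print(robot.observe()["tool_pos"],robot.observe()["tool_rot"],robot.observe()["opening"])
P=robot.camera_params("wrist");im=robot.read_camera("wrist");cv2.imwrite("pics/w1.png",im[:,:,::-1])
print(proj(P,[.374,.333,.05]))
E
```

```text
time: 1.9
tool_pos: [0.3739, 0.3328, 0.1996]
tool_rot: [-3.141, -0.0, 2.163]
contact_force: [-0.5, -0.3, 0.1]
opening: 0.0642
[0.37386012 0.33281862 0.19961857] [-3.14118036e+00 -4.21889661e-04  2.16273899e+00] 0.06424653672976728
[321.57517873 192.21631351]
```

View pics/w1.png

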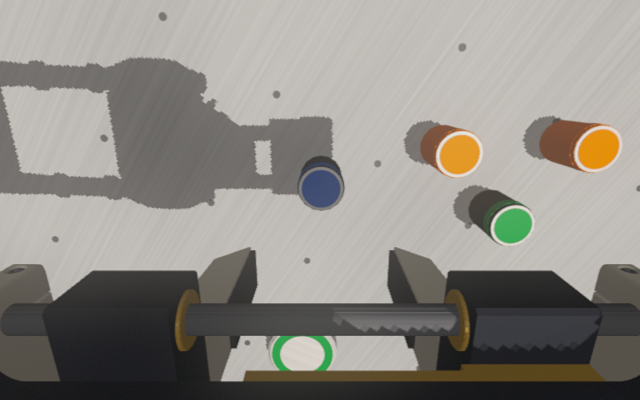

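The wrist view shows the blue disc at (321,188), in shadow, and the green one at (512,225).

```bash
python3 - <<'E'
from h import *
P=robot.camera_params("wrist");im=robot.read_camera("wrist")
h=cv2.cvtColor(im,cv2.COLOR_RGB2HSV);print(h[188,321],h[225,512])
for c,uv in(("blue",(321,188)),("green",(512,225))):
    hh=h[uv[1],uv[0]].astype(int); m=(abs(h[...,0].astype(int)-hh[0])<10)&(h[...,1]>90)&(h[...,2]>hh[2]*.75)
    n,l=cv2.connectedComponents(m.astype(np.uint8)); m=l==l[uv[1],uv[0]]
    yy,xx=np.nonzero(m); e=cv2.fitEllipse(cv2.convexHull(np.c_[xx,yy].astype(np.float32)))
    print(c,m.sum(),e,ray(P,e[0],.05))
X=ray(P,(321,188),.05)
E
```

```text
[112 114 114] [ 67 156 172]
blue 1068 ((320.730712890625, 189.30833435058594), (36.13317108154297, 37.16205978393555), 94.88302612304688) [0.37147745 0.33534229 0.05      ]
green 968 ((512.2724609375, 226.6778106689453), (31.935564041137695, 38.0406608581543), 58.5612678527832) [0.5297801  0.40090731 0.05      ]
```

```bash
python3 - <<'E'
from h import *
print(step([.372,.335,.03],2.164))
E
```

```text
(array([ 0.14, -0.02, 16.99]), array([ 0.01, -0.02,  0.09]))
```

```bash
python3 - <<'E'
from h import *
for i in range(4):
    print(robot.observe()["tool_pos"], step([.372,.335,.03],2.164)[0]); robot.read_camera("wrist")
E
```

```text
[0.37297141 0.33385183 0.19992643] [ 0.14 -0.02 16.99]
[0.37280168 0.33405458 0.19998253] [ 0.12 -0.02 17.  ]
[0.37273667 0.33410217 0.20000988] [ 0.11 -0.02 17.  ]
[0.37278397 0.33408353 0.20000837] [ 0.12 -0.02 17.  ]
```

```bash
python3 -m creep '[[[0.1,0,4,0,0,0,0.4],[0.1,0,8,0,0,0,0.4],[0.1,0,12,0,0,0,0.4],[0.1,0,14.5,0,0,0,0.4],[0.1,0,16.5,0,0,0,0.4],[0.1,0,17,0,0,0,0.4],[0.1,0,17,0,0,0,0.4]]]' 15
python3 -m creep '[[[0,0,0,0,0,0,-0.5],[0,0,0,0,0,0,-0.5],[0,0,0,0,0,0,-0.5],[0,0,0,0,0,0,-0.5],[0,0,0,0,0,0,-0.5],[0,0,0,0,0,0,-0.5],[0,0,0,0,0,0,-0.5]]]' 15
```

```text
time: 2.9
tool_pos: [0.3719, 0.3352, 0.0298]
tool_rot: [-3.141, -0.0, 2.167]
contact_force: [0.3, 0.3, 1.0]
opening: 0.0638
time: 3.6
tool_pos: [0.3722, 0.3354, 0.0305]
tool_rot: [3.141, -0.0, 2.167]
contact_force: [-1.2, -0.8, 6.2]
opening: 0.0399
```

```bash
python3 -m creep '[[[0,0,-2,0,0,0,-0.5],[0,0,-5,0,0,0,-0.5],[0,0,-9,0,0,0,-0.5],[0,0,-9,0,0,0,-0.5],[0,0,-9,0,0,0,-0.5]]]' 15
python3 - <<'E'
from h import *
print(step([.495,-.008,.12],2.164))
E
```

```text
time: 4.1
tool_pos: [0.3724, 0.3355, 0.1211]
tool_rot: [3.139, -0.0, 2.167]
contact_force: [-0.5, -1.0, -0.3]
opening: 0.0397
(array([-35.3 ,  -9.15,   0.08]), array([ 0.14, -0.01,  0.19]))
```

```bash
python3 -m creep '[[[-3,-0.8,0,0,0,0,-0.5],[-7,-1.8,0,0,0,0,-0.5],[-11.5,-3,0,0,0,0,-0.5],[-16,-4.2,0,0,0,0,-0.5],[-20.5,-5.4,0,0,0,0,-0.5],[-25,-6.5,0,0,0,0,-0.5],[-29.5,-7.7,0,0,0,0,-0.5],[-33,-8.6,0,0,0,0,-0.5]]]' 15
python3 - <<'E'
from h import *
print(step([.495,-.008,.051],2.164))
E
```

```text
time: 4.9
tool_pos: [0.4863, 0.0117, 0.1193]
tool_rot: [3.141, -0.002, 2.166]
contact_force: [-0.1, 0.2, -0.3]
opening: 0.0396
(array([-2.13, -0.38,  6.83]), array([ 0.02, -0.1 ,  0.11]))
```

```bash
python3 -m creep '[[[-2.1,-0.4,0,0,0,0,-0.5],[-2.1,-0.4,2,0,0,0,-0.5],[-2.1,-0.4,4,0,0,0,-0.5],[-2.1,-0.4,5.5,0,0,0,-0.5],[-2.1,-0.4,5.5,0,0,0,-0.5],[-2.1,-0.4,5.5,0,0,0,-0.5]]]' 15
python3 - <<'E'
from h import *
P=robot.camera_params("top");im=robot.read_camera("wrist");cv2.imwrite("pics/w2.png",im[:,:,::-1])
print(step([.495,-.008,.051],2.164), robot.observe()["tool_pos"])
E
```

```text
time: 5.5
tool_pos: [0.494, -0.0078, 0.0635]
tool_rot: [-3.14, -0.003, 2.166]
contact_force: [0.4, 0.3, -0.7]
opening: 0.0399
(array([-0.04,  0.02,  1.31]), array([-0.01, -0.12,  0.12])) [ 0.4946014  -0.00781927  0.06414845]
```

View pics/w2.png

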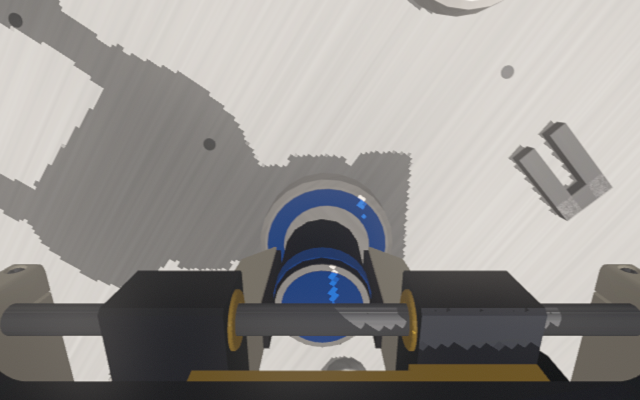

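The blue filter is held over the blue ring and sits centred in it (holder at col ~321, ring at ~325). Next I set it down.

```bash
python3 -m creep '[[[0,0,0.5,0,0,0,-0.5],[0,0,0.9,0,0,0,-0.5],[0,0,1.2,0,0,0,-0.5],[0,0,1.3,0,0,0,-0.5],[0,0,1.3,0,0,0,-0.5]]]' 15
```

```text
time: 6.05
tool_pos: [0.4945, -0.0078, 0.051]
tool_rot: [-3.141, -0.002, 2.166]
contact_force: [-0.5, 0.2, -1.4]
opening: 0.0393
```

```bash
python3 -m creep '[[[0,0,0.1,0,0,0,-0.5],[0,0,0.1,0,0,0,-0.5],[0,0,0.1,0,0,0,-0.5]]]' 15
```

```text
time: 6.35
tool_pos: [0.4947, -0.0078, 0.0505]
tool_rot: [3.141, -0.002, 2.166]
contact_force: [-2.2, 0.5, 5.1]
opening: 0.0394
```

Contact at 5 N, so I release and lift.

```bash
python3 -m creep '[[[0,0,0,0,0,0,0],[0,0,0,0,0,0,0.2],[0,0,0,0,0,0,0.4],[0,0,0,0,0,0,0.4],[0,0,-3,0,0,0,0.4],[0,0,-7,0,0,0,0.4],[0,0,-11,0,0,0,0.4],[0,0,-14,0,0,0,0.4]]]' 15
python3 - <<'E'
from h import *
im=robot.read_camera("wrist");cv2.imwrite("pics/w3.png",im[:,:,::-1]); P=robot.camera_params("wrist")
print(ray(P,(320,190),.07),step([.530,.399,.2],2.164),robot.observe()["qpos"])
E
```

```text
time: 7.15
tool_pos: [0.4952, -0.0081, 0.1928]
tool_rot: [3.14, -0.0, 2.166]
contact_force: [0.1, -1.0, -0.0]
opening: 0.0643
[ 0.49303957 -0.00210968  0.07      ] (array([31.89, 25.56, -0.26]), array([0.4 , 0.27, 0.13])) [-1.71909375e-01  3.28736332e-01  1.67296252e+00  1.62663990e-03
  1.13163161e+00 -7.68089648e-01]
```

View pics/w3.png

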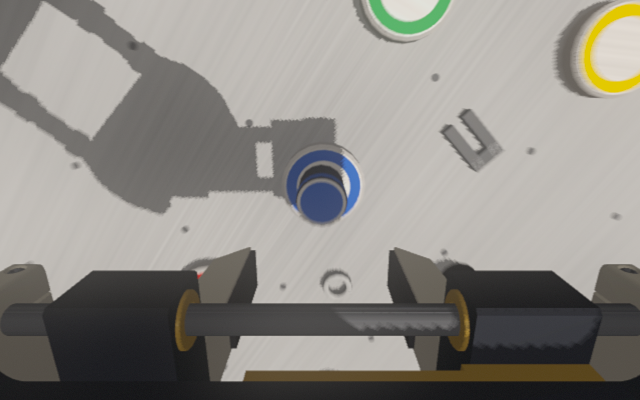

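Blue stands upright on its pedestal, with the disc at (321,202) and the ring at (323,184).

```bash
python3 - <<'E'
from h import *
P=robot.camera_params("wrist"); print(ray(P,(321,202),.07),ray(P,(323,184.5),.02))
E
python3 -m creep '[[[3,2.4,0,0,0,0,0.4],[6.5,5.2,0,0,0,0,0.4],[10,8,0,0,0,0,0.4],[13.5,10.8,0,0,0,0,0.4],[17,13.6,0,0,0,0,0.4],[20.5,16.4,0,0,0,0,0.4],[24,19.2,0,0,0,0,0.4],[27.5,22,0,0,0,0,0.4]]]' 15
python3 - <<'E'
from h import *
print(step([.530,.400,.2],2.164))
E
```

```text
[ 0.49920018 -0.0098448   0.07      ] [ 0.50031251 -0.00776323  0.02      ]
time: 8.0
tool_pos: [0.5249, 0.3446, 0.1969]
tool_rot: [3.135, 0.005, 2.166]
contact_force: [1.1, -0.6, -0.6]
opening: 0.064
(array([ 4.3 ,  3.53, -0.31]), array([0.37, 0.27, 0.14]))
```

```bash
python3 -m creep '[[[2.5,2,0,0,0,0,0.4],[4.3,3.5,-0.3,0.4,0.3,0,0.4],[4.3,3.5,-0.3,0.4,0.3,0,0.4],[4.3,3.5,-0.3,0.4,0.3,0,0.4],[4.3,3.5,-0.3,0.4,0.3,0,0.4]]]' 15
cat >> h.py <<'E'
def disc(uv,z,cam="wrist",save=None):
    P=robot.camera_params(cam);im=robot.read_camera(cam)
    if save: cv2.imwrite(save,im[:,:,::-1])
    h=cv2.cvtColor(im,cv2.COLOR_RGB2HSV); hh=h[uv[1],uv[0]].astype(int)
    m=(abs(h[...,0].astype(int)-hh[0])<10)&(h[...,1]>90)&(h[...,2]>hh[2]*.75)
    n,l=cv2.connectedComponents(m.astype(np.uint8)); m=l==l[uv[1],uv[0]]
    yy,xx=np.nonzero(m); e=cv2.fitEllipse(cv2.convexHull(np.c_[xx,yy].astype(np.float32)))
    return np.round(e[0]+e[1],1), ray(P,e[0],z)
E
python3 - <<'E'
from h import *
print(disc((321,190),.05,save="pics/w4.png"),step([.530,.400,.03],2.164),robot.observe()["tool_pos"])
E
```

```text
time: 8.5
tool_pos: [0.5297, 0.3987, 0.1995]
tool_rot: [-3.14, -0.0, 2.166]
contact_force: [0.2, 0.3, -0.2]
opening: 0.0644
(array([319. , 187.8,  26.9,  35.9]), array([0.52578547, 0.40082174, 0.05      ])) (array([ 0.1 ,  0.11, 16.98]), array([-0.06, -0.02,  0.07])) [0.52986492 0.39858535 0.1997881 ]
```

View pics/w4.png

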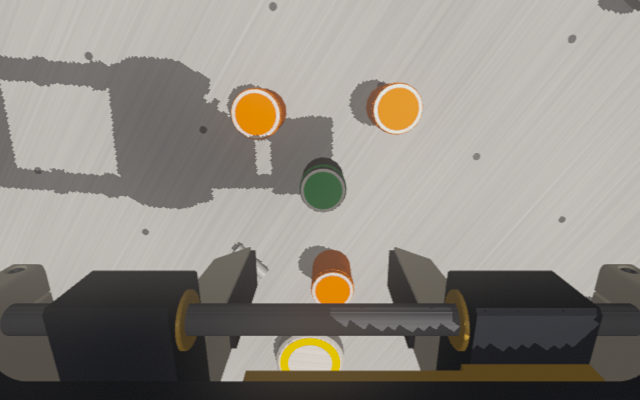

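The green disc is at (323,189). The orange look-alikes lie above and below it in the image, clear of the jaw line.

```bash
python3 - <<'E'
from h import *
P=robot.camera_params("wrist"); X=ray(P,(322.7,189),.05); print(X,step([X[0],X[1],.03],2.164))
E
```

```text
[0.52916956 0.40154085 0.05      ] (array([ 0.28,  0.13, 16.98]), array([-0.06, -0.02,  0.07]))
```

```bash
python3 -m creep '[[[0.25,0.1,4,0,0,0,0.4],[0.25,0.1,8,0,0,0,0.4],[0.25,0.1,12,0,0,0,0.4],[0.25,0.1,14.5,0,0,0,0.4],[0.25,0.1,16.5,0,0,0,0.4],[0.25,0.1,17,0,0,0,0.4],[0.25,0.1,17,0,0,0,0.4]]]' 15
python3 -m creep '[[[0,0,0,0,0,0,-0.5],[0,0,0,0,0,0,-0.5],[0,0,0,0,0,0,-0.5],[0,0,0,0,0,0,-0.5],[0,0,0,0,0,0,-0.5],[0,0,0,0,0,0,-0.5]]]' 15
python3 -m creep '[[[0,0,-2,0,0,0,-0.5],[0,0,-5,0,0,0,-0.5],[0,0,-9,0,0,0,-0.5],[0,0,-9,0,0,0,-0.5],[0,0,-9,0,0,0,-0.5]]]' 15
python3 - <<'E'
from h import *
print(step([.461,.1605,.12],2.164))
E
```

```text
time: 9.25
tool_pos: [0.5291, 0.4003, 0.0295]
tool_rot: [-3.139, -0.0, 2.164]
contact_force: [-0.4, 0.1, 0.8]
opening: 0.0644
time: 9.85
tool_pos: [0.5295, 0.4005, 0.0305]
tool_rot: [-3.141, -0.0, 2.164]
contact_force: [-1.8, -0.4, 5.2]
opening: 0.0396
time: 10.35
tool_pos: [0.5297, 0.4007, 0.121]
tool_rot: [3.141, -0.0, 2.164]
contact_force: [-0.3, -0.5, -1.8]
opening: 0.0397
(array([-16.07, -19.13,   0.09]), array([ 0.03, -0.  ,  0.03]))
```

```bash
python3 -m creep '[[[-2,-2.4,0,0,0,0,-0.5],[-5,-6,0,0,0,0,-0.5],[-8,-9.5,0,0,0,0,-0.5],[-11,-13,0,0,0,0,-0.5],[-14,-16.6,0,0,0,0,-0.5],[-16.1,-19.1,0,0,0,0,-0.5],[-16.1,-19.1,0,0,0,0,-0.5],[-16.1,-19.1,0,0,0,0,-0.5]]]' 15
python3 - <<'E'
from h import *
print(step([.461,.1605,.0505],2.164))
E
```

```text
time: 11.15
tool_pos: [0.4609, 0.1599, 0.12]
tool_rot: [-3.14, -0.001, 2.163]
contact_force: [0.5, -0.2, -1.0]
opening: 0.0399
(array([0.03, 0.05, 6.95]), array([-0.07, -0.06, -0.08]))
```

```bash
python3 -m creep '[[[0,0.05,2,0,0,0,-0.5],[0,0.05,4,0,0,0,-0.5],[0,0.05,5.5,0,0,0,-0.5],[0,0.05,6.2,0,0,0,-0.5],[0,0.05,6.6,0,0,0,-0.5],[0,0.05,6.8,0,0,0,-0.5],[0,0.05,6.8,0,0,0,-0.5]]]' 15
python3 -m creep '[[[0,0,0.2,0,0,0,-0.5],[0,0,0.2,0,0,0,-0.5],[0,0,0.2,0,0,0,-0.5]]]' 15
```

```text
time: 11.85
tool_pos: [0.4614, 0.1605, 0.0521]
tool_rot: [-3.141, -0.001, 2.163]
contact_force: [-0.3, 0.1, -1.1]
opening: 0.0397
time: 12.15
tool_pos: [0.4617, 0.1606, 0.0505]
tool_rot: [-3.142, -0.001, 2.163]
contact_force: [0.8, 0.1, -0.7]
opening: 0.0396
```

```bash
python3 -m creep '[[[0,0,0.1,0,0,0,-0.5],[0,0,0.1,0,0,0,-0.5],[0,0,0.1,0,0,0,-0.5]]]' 15
```

```text
time: 12.45
tool_pos: [0.4617, 0.1606, 0.0504]
tool_rot: [3.141, -0.001, 2.163]
contact_force: [-2.1, -0.5, 7.8]
opening: 0.0395
```

```bash
python3 -m creep '[[[0,0,0,0,0,0,0],[0,0,0,0,0,0,0.2],[0,0,0,0,0,0,0.4],[0,0,0,0,0,0,0.4],[0,0,-3,0,0,0,0.4],[0,0,-7,0,0,0,0.4],[0,0,-11,0,0,0,0.4],[0,0,-14,0,0,0,0.4]]]' 15
python3 - <<'E'
from h import *
im=robot.read_camera("wrist");cv2.imwrite("pics/w5.png",im[:,:,::-1])
print(step([.651,-.198,.2],2.164),robot.observe()["qpos"])
E
```

```text
time: 13.25
tool_pos: [0.4621, 0.1606, 0.1928]
tool_rot: [3.139, 0.0, 2.163]
contact_force: [0.1, 1.1, -1.0]
opening: 0.0643
(array([-40.22,  -4.54,  -0.21]), array([ 0.52,  0.19, -0.05])) [ 1.77402116e-01  3.17665226e-01  1.68992386e+00  7.31752734e-04
  1.12440485e+00 -4.15174931e-01]
```

View pics/w5.png

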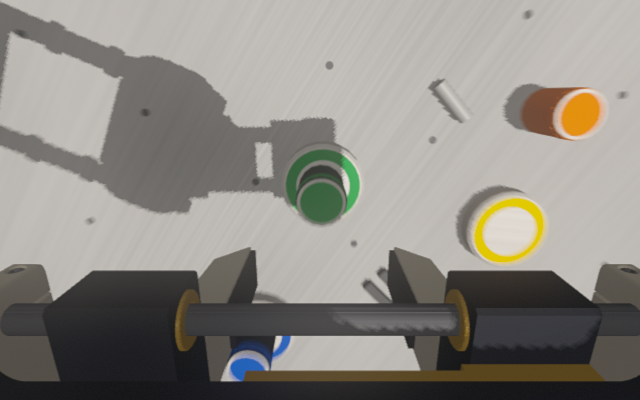

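Green stands centred in its ring, with the disc at (321,201) and the ring at (323,183). Next is red.

```bash
python3 -m creep '[[[-3.5,-0.4,0,0,0,0,0.4],[-8,-0.9,-0.2,0,0,0,0.4],[-12.5,-1.4,-0.2,0,0,0,0.4],[-17,-1.9,-0.2,0,0,0,0.4],[-21.5,-2.4,-0.2,0,0,0,0.4],[-26,-2.9,-0.2,0,0,0,0.4],[-30.5,-3.4,-0.2,0,0,0,0.4],[-35,-4,-0.2,0,0,0,0.4]]]' 15
python3 - <<'E'
from h import *
print(step([.651,-.198,.2],2.164))
E
```

```text
time: 14.1
tool_pos: [0.6269, -0.1534, 0.1992]
tool_rot: [3.133, 0.003, 2.163]
contact_force: [0.5, 0.6, -0.4]
opening: 0.0643
(array([-5.05, -0.49, -0.07]), array([ 0.51,  0.16, -0.06]))
```

```bash
python3 -m creep '[[[-3,-0.3,0,0,0,0,0.4],[-5,-0.5,0,0.5,0.2,0,0.4],[-5,-0.5,0,0.5,0.2,0,0.4],[-5,-0.5,0,0.5,0.2,0,0.4],[-5,-0.5,0,0.5,0.2,0,0.4]]]' 15
python3 - <<'E'
from h import *
print(disc((321,190),.05,save="pics/w6.png"));P=robot.camera_params("wrist"); 
X=disc((321,190),.05)[1]; print(step([X[0],X[1],.03],2.164),ray(P,(322.5,189),.05))
E
```

```text
time: 14.6
tool_pos: [0.6502, -0.1965, 0.1991]
tool_rot: [-3.142, -0.002, 2.164]
contact_force: [1.1, -0.8, 0.6]
opening: 0.0642
(array([319.7, 195.3,  36.7,  37.8]), array([ 0.65041076, -0.19908851,  0.05      ]))
(array([-0.24, -0.15, 16.96]), array([ 0.01, -0.05,  0.01])) [ 0.64948062 -0.19322634  0.05      ]
```

View pics/w6.png

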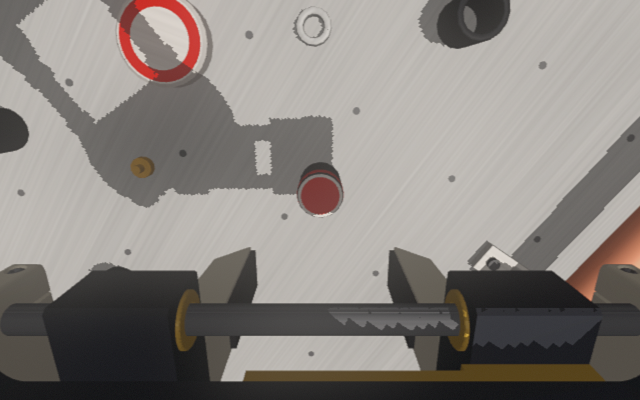

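The red disc is at (320,195) with clear table around it.

```bash
python3 -m creep '[[[-0.25,-0.15,4,0,0,0,0.4],[-0.25,-0.15,8,0,0,0,0.4],[-0.25,-0.15,12,0,0,0,0.4],[-0.25,-0.15,14.5,0,0,0,0.4],[-0.25,-0.15,16.5,0,0,0,0.4],[-0.25,-0.15,17,0,0,0,0.4],[-0.25,-0.15,17,0,0,0,0.4]]]' 15
python3 -m creep '[[[0,0,0,0,0,0,-0.5],[0,0,0,0,0,0,-0.5],[0,0,0,0,0,0,-0.5],[0,0,0,0,0,0,-0.5],[0,0,0,0,0,0,-0.5],[0,0,0,0,0,0,-0.5]]]' 15
python3 -m creep '[[[0,0,-2,0,0,0,-0.5],[0,0,-5,0,0,0,-0.5],[0,0,-9,0,0,0,-0.5],[0,0,-9,0,0,0,-0.5],[0,0,-9,0,0,0,-0.5]]]' 15
python3 - <<'E'
from h import *
print(step([.469,-.170,.12],2.164))
E
```

```text
time: 15.4
tool_pos: [0.6503, -0.1985, 0.0294]
tool_rot: [-3.141, -0.002, 2.165]
contact_force: [-0.6, 0.5, 0.2]
opening: 0.0642
time: 16.0
tool_pos: [0.6506, -0.1987, 0.0304]
tool_rot: [3.141, -0.001, 2.165]
contact_force: [-1.2, 1.5, 5.9]
opening: 0.0396
time: 16.5
tool_pos: [0.6508, -0.1989, 0.121]
tool_rot: [3.14, 0.001, 2.165]
contact_force: [-0.2, 0.4, -2.1]
opening: 0.0401
(array([ 12.57, -13.45,   0.08]), array([0.07, 0.03, 0.05]))
```

```bash
python3 -m creep '[[[2.5,-2.7,0,0,0,0,-0.5],[5.5,-5.9,0,0,0,0,-0.5],[8.5,-9.1,0,0,0,0,-0.5],[11,-11.8,0,0,0,0,-0.5],[12.6,-13.5,0,0,0,0,-0.5],[12.6,-13.5,0,0,0,0,-0.5],[12.6,-13.5,0,0,0,0,-0.5]]]' 15
python3 - <<'E'
from h import *
print(step([.469,-.170,.0505],2.164))
E
```

```text
time: 17.2
tool_pos: [0.4681, -0.1699, 0.1199]
tool_rot: [3.141, -0.001, 2.164]
contact_force: [0.8, 0.8, -1.1]
opening: 0.0399
(array([-0.07,  0.07,  6.94]), array([ 0.04, -0.04,  0.02]))
```

```bash
python3 -m creep '[[[0,0.05,2,0,0,0,-0.5],[0,0.05,4,0,0,0,-0.5],[0,0.05,5.5,0,0,0,-0.5],[0,0.05,6.2,0,0,0,-0.5],[0,0.05,6.6,0,0,0,-0.5],[0,0.05,6.9,0,0,0,-0.5],[0,0.05,6.9,0,0,0,-0.5]]]' 15
python3 -m creep '[[[0,0,0.1,0,0,0,-0.5],[0,0,0.1,0,0,0,-0.5],[0,0,0.1,0,0,0,-0.5]]]' 15
```

```text
time: 17.9
tool_pos: [0.4688, -0.1696, 0.051]
tool_rot: [3.141, -0.001, 2.164]
contact_force: [-0.1, -0.7, -1.5]
opening: 0.0395
time: 18.2
tool_pos: [0.4691, -0.1698, 0.0504]
tool_rot: [3.14, 0.001, 2.164]
contact_force: [-0.6, 0.5, 0.1]
opening: 0.0397
```

```bash
python3 -m creep '[[[0,0,0.05,0,0,0,-0.5],[0,0,0.05,0,0,0,-0.5],[0,0,0.05,0,0,0,-0.5]]]' 15
```

```text
time: 18.5
tool_pos: [0.4692, -0.1698, 0.0504]
tool_rot: [3.14, 0.001, 2.164]
contact_force: [-0.6, 0.9, 5.0]
opening: 0.0397
```

```bash
python3 -m creep '[[[0,0,0,0,0,0,0],[0,0,0,0,0,0,0.2],[0,0,0,0,0,0,0.4],[0,0,0,0,0,0,0.4],[0,0,-3,0,0,0,0.4],[0,0,-7,0,0,0,0.4],[0,0,-11,0,0,0,0.4],[0,0,-14,0,0,0,0.4]]]' 15
python3 - <<'E'
from h import *
im=robot.read_camera("wrist");cv2.imwrite("pics/w7.png",im[:,:,::-1])
print(step([.379,-.320,.2],2.164),robot.observe()["qpos"])
E
```

```text
time: 19.3
tool_pos: [0.4693, -0.17, 0.1927]
tool_rot: [3.139, 0.003, 2.165]
contact_force: [0.8, -0.1, -0.4]
opening: 0.0648
(array([ -7.19, -15.98,  -0.32]), array([0.34, 0.54, 0.04])) [-5.01742998e-01  3.34195759e-01  1.66494956e+00  1.00910537e-03
  1.13139866e+00 -1.09601283e+00]
```

View pics/w7.png

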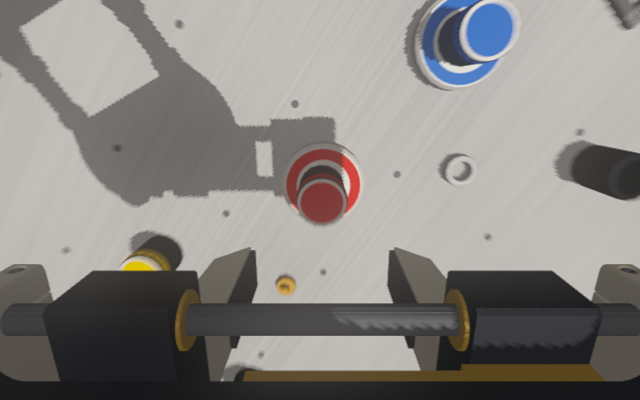

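Red stands centred in its ring, with the disc at (322,201) and the ring at (323,183). Yellow is next.

```bash
python3 -m creep '[[[-1.4,-3.2,0,0,0,0,0.4],[-3,-6.8,0,0,0,0,0.4],[-4.6,-10.4,0,0,0,0,0.4],[-6.2,-14,-0.3,0,0,0,0.4],[-7.2,-16,-0.3,0.3,0.5,0,0.4],[-7.2,-16,-0.3,0.3,0.5,0,0.4],[-7.2,-16,-0.3,0.3,0.5,0,0.4],[-7.2,-16,-0.3,0.3,0.5,0,0.4]]]' 15
python3 - <<'E'
from h import *
print(disc((321,190),.05,save="pics/w8.png"))
X=disc((321,190),.05)[1]; print(step([X[0],X[1],.03],2.164))
E
```

```text
time: 20.15
tool_pos: [0.3792, -0.3192, 0.1995]
tool_rot: [3.141, -0.0, 2.166]
contact_force: [-0.1, -0.2, 0.6]
opening: 0.0642
(array([319.2, 193.9,  37. ,  38.3]), array([ 0.37868689, -0.32132251,  0.05      ]))
(array([-0.13, -0.2 , 16.97]), array([0.05, 0.02, 0.12]))
```

View pics/w8.png

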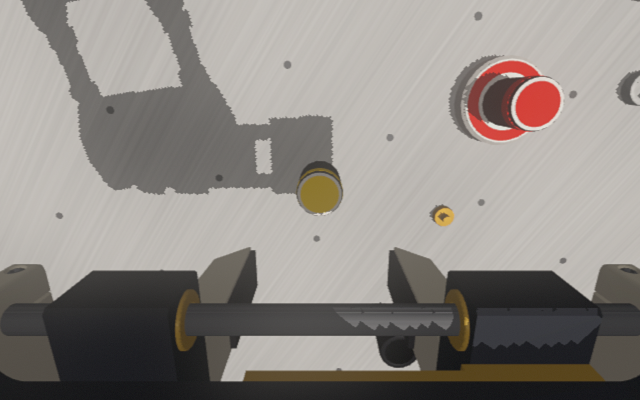

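The yellow disc is at (319,194) and the table around it is clear.

```bash
python3 -m creep '[[[-0.15,-0.2,4,0,0,0,0.4],[-0.15,-0.2,8,0,0,0,0.4],[-0.15,-0.2,12,0,0,0,0.4],[-0.15,-0.2,14.5,0,0,0,0.4],[-0.15,-0.2,16.5,0,0,0,0.4],[-0.15,-0.2,17,0,0,0,0.4],[-0.15,-0.2,17,0,0,0,0.4]]]' 15
python3 -m creep '[[[0,0,0,0,0,0,-0.5],[0,0,0,0,0,0,-0.5],[0,0,0,0,0,0,-0.5],[0,0,0,0,0,0,-0.5],[0,0,0,0,0,0,-0.5],[0,0,0,0,0,0,-0.5]]]' 15
python3 -m creep '[[[0,0,-2,0,0,0,-0.5],[0,0,-5,0,0,0,-0.5],[0,0,-9,0,0,0,-0.5],[0,0,-13,0,0,0,-0.5],[0,0,-13,0,0,0,-0.5],[0,0,-13,0,0,0,-0.5]]]' 15
python3 - <<'E'
from h import *
print(step([.631,.222,.16],2.164))
E
```

```text
time: 20.95
tool_pos: [0.3789, -0.3209, 0.0294]
tool_rot: [3.141, -0.001, 2.167]
contact_force: [0.4, -0.2, 0.6]
opening: 0.0641
time: 21.55
tool_pos: [0.3792, -0.3212, 0.0302]
tool_rot: [3.141, 0.0, 2.167]
contact_force: [-0.2, 0.8, 7.0]
opening: 0.0394
time: 22.15
tool_pos: [0.3791, -0.3213, 0.1607]
tool_rot: [3.14, 0.002, 2.167]
contact_force: [0.6, 0.3, -0.5]
opening: 0.0398
(array([30.81, 51.35,  0.06]), array([0.06, 0.12, 0.18]))
```

```bash
python3 -m creep '[[[1.8,3,0,0,0,0,-0.5],[4,6.7,0,0,0,0,-0.5],[6.3,10.5,0,0,0,0,-0.5],[8.6,14.3,0,0,0,0,-0.5],[10.9,18.1,0,0,0,0,-0.5],[13.2,22,0,0,0,0,-0.5],[15.4,25.7,0,0,0,0,-0.5],[17,28.3,0,0,0,0,-0.5]]]' 15
python3 - <<'E'
from h import *
print(step([.631,.222,.16],2.164))
E
```

```text
time: 22.95
tool_pos: [0.5175, -0.0191, 0.1586]
tool_rot: [-3.14, -0.001, 2.168]
contact_force: [0.3, -1.2, -1.5]
opening: 0.0397
(array([13.54, 22.95, -0.15]), array([-0.07, -0.04,  0.26]))
```

```bash
python3 -m creep '[[[2,3.4,0,0,0,0,-0.5],[4.3,7.3,0,0,0,0,-0.5],[6.6,11.2,0,0,0,0,-0.5],[8.9,15.1,0,0,0,0,-0.5],[11.2,19,0,0,0,0,-0.5],[13,22,0,0,0,0,-0.5],[13.6,23,0,0,0,0,-0.5],[13.6,23,0,0,0,0,-0.5]]]' 15
python3 - <<'E'
from h import *
print(step([.631,.222,.051],2.164))
E
```

```text
time: 23.75
tool_pos: [0.6303, 0.2239, 0.1558]
tool_rot: [-3.137, -0.002, 2.171]
contact_force: [0.9, -0.2, -1.6]
opening: 0.0396
(array([-0.21, -0.  , 10.48]), array([-0.27, -0.11,  0.38]))
```

```bash
python3 -m creep '[[[-0.1,0,2,-0.2,-0.1,0,-0.5],[-0.1,0,5,-0.2,-0.1,0,-0.5],[-0.1,0,7.5,-0.2,-0.1,0,-0.5],[-0.1,0,9,-0.2,-0.1,0,-0.5],[-0.1,0,9.5,-0.2,-0.1,0,-0.5],[-0.1,0,9.5,-0.2,-0.1,0,-0.5],[-0.1,0,9.5,-0.2,-0.1,0,-0.5]]]' 15
python3 - <<'E'
from h import *
print(step([.631,.222,.0505],2.164))
E
```

```text
time: 24.45
tool_pos: [0.6311, 0.2228, 0.0621]
tool_rot: [3.141, 0.001, 2.17]
contact_force: [-0.2, 0.2, -0.5]
opening: 0.0397
(array([-0.06, -0.06,  1.16]), array([0.04, 0.03, 0.36]))
```

```bash
python3 -m creep '[[[-0.05,-0.05,0.4,0,0,0,-0.5],[-0.05,-0.05,0.8,0,0,0,-0.5],[-0.05,-0.05,1.1,0,0,0,-0.5],[-0.05,-0.05,1.1,0,0,0,-0.5],[-0.05,-0.05,1.1,0,0,0,-0.5]]]' 15
python3 -m creep '[[[0,0,0.1,0,0,0,-0.5],[0,0,0.1,0,0,0,-0.5],[0,0,0.1,0,0,0,-0.5]]]' 15
```

```text
time: 24.95
tool_pos: [0.631, 0.2221, 0.051]
tool_rot: [3.141, 0.001, 2.17]
contact_force: [-0.2, 1.0, -1.2]
opening: 0.0398
time: 25.25
tool_pos: [0.6312, 0.2222, 0.0502]
tool_rot: [3.141, 0.001, 2.17]
contact_force: [-0.1, -0.1, 0.9]
opening: 0.0397
```

```bash
python3 -m creep '[[[0,0,0.05,0,0,0,-0.5],[0,0,0.05,0,0,0,-0.5]]]' 15
python3 -m creep '[[[0,0,0,0,0,0,0],[0,0,0,0,0,0,0.2],[0,0,0,0,0,0,0.4],[0,0,0,0,0,0,0.4],[0,0,-3,0,0,0,0.4],[0,0,-7,0,0,0,0.4],[0,0,-11,0,0,0,0.4],[0,0,-14,0,0,0,0.4]]]' 15
python3 - <<'E'
from h import *
im=robot.read_camera("wrist");cv2.imwrite("pics/w9.png",im[:,:,::-1])
for n in ("top","scene"):
    im=robot.read_camera(n);cv2.imwrite(f"pics/{n}9.png",im[:,:,::-1])
    P=robot.camera_params(n)
    for r in robot.look_for(n,"empty_holder_a_center")[:3]:
        X=np.array(P["R"]).T@(np.array(r["centre"])-np.array(P["t"])); print(n,round(r["score"],2),np.round(X,3))
E
```

```text
time: 25.45
tool_pos: [0.6312, 0.2222, 0.0502]
tool_rot: [3.14, 0.001, 2.17]
contact_force: [-2.1, -0.3, 3.7]
opening: 0.0397
time: 26.25
tool_pos: [0.6315, 0.2224, 0.193]
tool_rot: [3.138, 0.002, 2.17]
contact_force: [0.6, -0.4, 0.7]
opening: 0.0641
top 0.65 [ 0.541 -0.407  0.039]
scene 0.53 [ 0.542 -0.403  0.035]
```

View pics/w9.png

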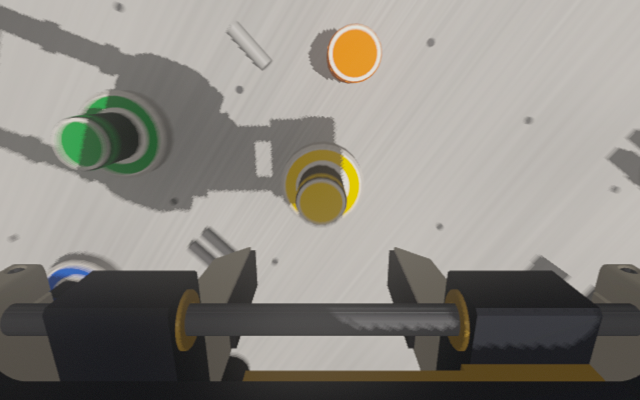

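View pics/scene9.png

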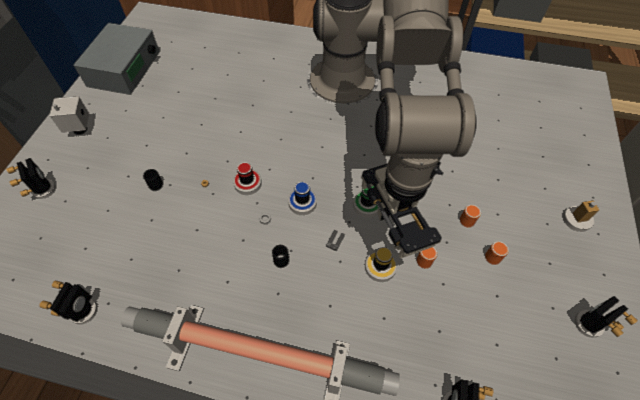

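View pics/top9.png

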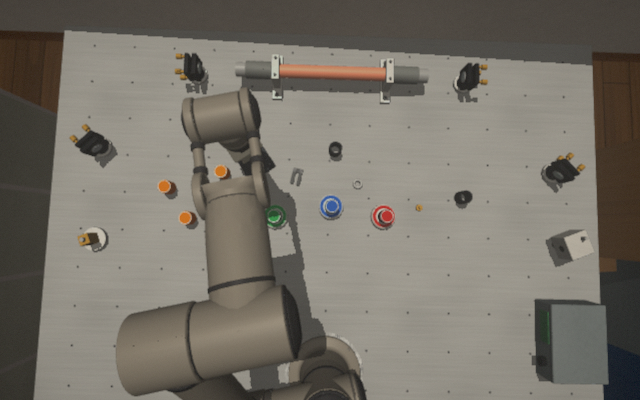

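All four filters stand on their own pedestals and both holders sit at unchanged pixels: (335,150) and (463,198) in the top view. I do one numeric check, then hand in.

```bash
python3 - <<'E'
from h import *
P=robot.camera_params("wrist"); e,X=disc((321,200),.07)
print("yellow",e,X[:2]-ray(P,(323,183.5),.02)[:2])
for c,uv,p in(("red",(387,216),(.469,-.170)),("blue",(332,206),(.495,-.008))):
    e,X=disc(uv,.07,"top"); print(c,e,X[:2]-p)
print(robot.observe()["contact_force"],robot.observe()["time"])
print(robot.hand_in())
E
```

```text
yellow [322.5 203.   40.7  42.4] [ 0.00105188 -0.00243021]
red [383.4 215.8  21.5  21.8] [-0.0014154   0.00768182]
blue [331.5 205.7   9.8  10.2] [-0.00167193 -0.00168698]
[-0.0656415  -0.25874923  0.17366884] 26.65
the job is handed in; nothing more can be done
None
```

All four filters are upright on the pedestals of their own colour and released. I handed the job in at about 26.7 s of the 120 s. Each filter was set down with a light contact of about 4–8 N.

- **Centring:** my last checks put yellow about 2.6 mm from its ring centre and blue about 2.4 mm, against the 12 mm limit. Green and red looked equally well centred in the wrist view, but I did not measure an offset for them.
- **A check that disagreed:** the top-camera figure for red came out 7.7 mm off. The colour patch it fitted (21.5 px across) was the pedestal's red ring rather than the filter's glass, so I put no weight on it.
- **Empty holders:** both show at the same pixels as at the start. For one of them the network gave positions about 5 mm apart before and after in the top view, within its noise. It did not report the other, so that one I checked only by eye.
- **Orange look-alikes:** I did not touch them, and the gripper was clear of everything at the end.

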